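# Set the end stop of the glass tray

## Task

On the wooden tray, push the sliding end stop along its rail towards the three small glasses until its spring pin drops into the notch, and leave it there. Push only with the fingers, from behind on the outer face of the stop's wooden plate: do not grip or lift the stop or its pin, and do not touch its carriage. Leave the glasses and everything around the tray where they stand.

Things in the scene. Friction and masses are not known exactly. Their poses are not given: they have to be found in the camera images.
- glass_tray: light wooden tray fixed on the worktop, 140 (x) x 440 (y) mm, floor 12 mm thick; origin under its centre; z up, +y along the rail to the glasses, +x to the rail (far) side. Lane 97 mm wide (tray x -62 to +35) between a front rim 22 mm tall and the back rail 20 mm tall; end wall 30 mm tall at tray y +210; the -y end is open. Place and yaw (to 0.3 rad) vary
- notched_bar: steel bar 18 mm wide, 10 mm tall, 310 mm long, fixed on the tray's back rail, on which the pin rides; its single notch lies at its origin (underside), axes parallel to the tray's; where along the tray it sits differs each time
- notch (a point): the middle of the V notch across the bar's top face (30 mm above the worktop); the notch is 14 mm wide at the top with 45 degree flanks; axes parallel to the tray's
- end_stop (a joint): slide of the end stop along tray +y, m (0 outer end, to 0.25). Dragging takes 2 to 4 N (first touch may spike to 6). At the notch the push dips to nothing as the pin drops and pulls the stop in; then 11 to 15 N is needed to push it on out, clear about 7 mm further on. Let go within about 4 mm of the notch's middle, it centres itself
- push_face (a point): centre of the outer (-y) face of the stop's upright wooden plate across the lane: 94 mm wide (tray x), 16 mm thick, from 14 to 52 mm above the worktop; the point is 33 mm above it and 66.5 mm to tray -x of the pin. Axes parallel to the tray's; push along +y. The pin is 10 mm to +y of this face: with the pin seated the face is 10 mm short (-y) of the notch
- bumper (a point): centre of the face, looking to the glasses, of the black rubber bumper (84 x 4 x 30 mm) on the plate's inner side; 20 mm to +y of push_face. Not to be touched by the fingers
- carriage (a point): top of the stop's black carriage under the pin's knob, 51 mm above the worktop; the carriage straddles the bar at the +x end of the plate, 42 (x) x 28 (y) x 18 mm. Its -y face is 2 mm behind the plate's outer face. Not to be touched
- catch_pin (a joint): how far the vertical spring pin in the carriage (round black knob 19 mm wide on top, knob top 67 mm above the worktop while it rides on the bar) has dropped, m: below 0.001 riding on the bar, 0.005 to 0.006 when seated in the notch, negative when pulled up
- shot_glass_1: small clear amber tea glass, 39 mm across, 52 mm tall, about 90 g, standing upright and loose on the tray floor in the lane, in a row with two others; origin at the centre of its underside, z up; nearest the stop: with the pin seated the bumper is about 10 to 17 mm from it
- shot_glass_2: small clear amber tea glass, 39 mm across, 52 mm tall, about 90 g, standing upright and loose on the tray floor in the lane, in a row with two others; origin at the centre of its underside, z up; the middle one, 45 mm on
- shot_glass_3: small clear amber tea glass, 39 mm across, 52 mm tall, about 90 g, standing upright and loose on the tray floor in the lane, in a row with two others; origin at the centre of its underside, z up; the farthest from the stop, 90 mm on from the first
- coffee_jar: glass coffee jar with wooden lid, 66 mm across, 106 mm tall, loose, a bystander to the right of the tray; origin at the centre of its underside
- mug: teal mug, 68 x 99 x 73 mm with handle, loose, a bystander to the right of the tray; origin at the centre of its underside
- jug: small brown jug, 62 x 90 x 93 mm with handle, loose, a bystander to the left of the tray; origin at the centre of its underside
There are look-alikes about, which are no part of the job. Leave any yellow look-alike of the shot_glass_1 alone.

How it is judged:
At the end, for the whole second after the job is handed in: The spring pin has dropped at least 3.5 mm into the notch, with the stop at rest and centred on the notch within 3 mm; the three glasses stand upright within 10 mm of where they were, and jar, mug and jug within 20 mm of where they were (value of joint catch_pin above 0.0035 m and y of push_face in the frame of notch between -0.013 and -0.007 m and velocity of joint end_stop between -0.005 and 0.005 m/s and angle between each of shot_glass_1, shot_glass_2, shot_glass_3, coffee_jar, mug, jug's own z axis and vertical below 0.1 rad and distance of each of shot_glass_1, shot_glass_2, shot_glass_3 from where it was at the start of the episode below 0.01 m and distance of each of coffee_jar, mug, jug from where it was at the start of the episode below 0.02 m); the robot touches nothing.
It fails at once if the stop is gripped: fingers press on the bumper side of the plate (contact force between the fingers and end_stop_c2 above 2 N).
It fails at once if the carriage is gripped or pressed (contact force between the fingers and end_stop_c1 above 3 N).
It fails at once if the pin is handled or lifted (contact force between the fingers and catch_pin above 2 N or value of joint catch_pin below -0.003 m).
It fails at once if a glass is pushed, lifted or tipped (distance of any of shot_glass_1, shot_glass_2, shot_glass_3 from where it was at the start of the episode above 0.015 m or angle between any of shot_glass_1, shot_glass_2, shot_glass_3's own z axis and vertical above 0.3 rad).
It fails at once if the jar, mug or jug is moved (distance of any of coffee_jar, mug, jug from where it was at the start of the episode above 0.03 m).
It also fails if it takes over 40 s, if anything falls off the work surface, if the arm or the gripper's body presses on something with over 40 N, if the wrist force passes 120 N, or if a joint passes its speed limit or range.

## Robot

A 7-joint arm with a two-finger parallel gripper is mounted at the origin on a cart in front of the work surface, level with it; the furniture and walls round the work are solid. World frame = base frame: x ahead of the robot, y to its left, z up, the work surface at z = 0. Lengths are in m, angles in rad, forces in N, time in s.
With the tool pointing down it reaches from about 0.425 to 0.925 m from the base axis. Payload 6.8 kg.
Tool frame: the origin (TCP) lies at the very end of the fingers, on their centre line; the grasp point (between the pads) lies 19 mm behind it; z points along the fingers, y is the line along which they close (so a half turn about z gives the same grasp; the last joint's range is limited). The gripper opens to 85 mm and grips with 20 to 120 N. Pads are 22 mm wide; open, the fingers measure 114 mm over their backs; the gripper's body (76 mm by 85 mm) begins 54 mm behind the grasp point. The pads swing forward as they close: fully open they stand 13 mm farther back than shut.
Start: joints at [-1.416, 0.477, 0.022, 1.555, -0.011, 1.109, -0.083], TCP at [0.175, 0.652, 0.231] pointing down, gripper open.
Joint ranges: [-2.96, 2.96], [-0.34, 2.1], [-1.41, 1.46], [0.24, 2.44], [-1.37, 4.51], [0.17, 1.92], [-2.96, 2.96]. Speed limits (rad/s): [2.39, 2.39, 3.14, 3.14, 3.14, 3.14, 3.14].

## Interface

Orientations are given as a unit quaternion [w, x, y, z].
In Python, from station import telemetry, viewer, job, search_frame, cut_out gives the robot as it stands. The module is installed in compiled form; this text tells all that it offers.
- The arm moves only by the shell command python3 -m crank 'ROWS' [FORCE]. ROWS is JSON, a list of rows, each an object with "delta_rot": the turn, a rotation vector about the tool's x, y, z in degrees, a list of three; "xyz": the shift along the tool's x, y, z in m, a list of three; "fingers": the gripper command: -1 is fully open, 1 is shut, values between are in proportion. In form: [{"delta_rot": [ax, ay, az], "xyz": [dx, dy, dz], "fingers": fingers}, ...]. A call has 1 to 10 rows; each row is the pose to reach, as a shift and turn from the pose commanded when the call began, along the tool's axes at that moment; what a row does not reach only later rows make up. A row lasts 1/10 s, in which the tool goes at most 50 mm and 8.59 degrees, less where a joint would pass 70% of its speed; a pose out of reach is approached as far as the arm can. A call with a gripper value outside its range is refused whole. The fingers move at their own pace and stop on an object; FORCE is the grip in N (left out, the last holds). Time passes only in rows, so rows that repeat a pose let the fingers close. It gives the time, the measured TCP pose, the force, the opening and the grip force at its end, in the units of the state.
- telemetry.get_obs(): the state, without advancing time (a new reading comes with each control period).
- viewer.read_camera(name): name is "scene" or "top" or "wrist"; returns a dict with "img" (384x512x3 uint8, red, green, blue), "fx", "fy", "cx", "cy" (pixels), "k1" (the pictures are not rectified: a ray, as slopes to the right and down, at radius r is drawn at 1 + k1 r^2 times it, then the intrinsics apply), "origin" and "rotation" of the camera in the world. Camera axes: x right, y up, looking along -z (the intrinsics and any distortion apply to the point x, -y, -z); pixel columns grow to the right and rows downward; lengths in m; the calibration is good to about 2 mm. A picture is of the moment at which its call begins. There is no depth.
- job.hand_in(): hands the job in; it is judged then, once.
Trained networks look in the newest picture that a camera, given by its name, has taken for a name from the list of things; names that differ only in an ending like _2 or _b are one class to them, and where a whole thing is asked for, a point or a joint stands for the part that bears it (a point fixed in the world has none). Each returns a list of dicts, best first, with "score" (0 to 1); they miss things now and then, are a little off and sometimes report something else, mostly with a low value. They report only what shows in the picture. A call takes as long as a camera call. They do not tell look-alikes from the thing itself.
- search_frame(camera, thing): "pixel" ([column, row] in pixels, amid what is visible of it).
- cut_out(camera, thing): "pixels" (384x512 bool, what is visible of it) and "pixel" ([column, row] in pixels, amid what is visible of it).
The state is a dict: "t": time; "q": joint angles; "joint_vel": joint speeds; "joint_torque": joint torques, N m; "eef_pos": TCP position; "tool_rot": TCP orientation; "contact_force": force on the tool from outside, world axes, zero at the start; "torque": the same for the moment, N m; "gripper_width": opening from 0.0 (shut) to 1.0 (fully open); "grasp_force": force on a finger pad.
Only numpy, scipy, OpenCV 4.12 (cv2) and the standard library are available. Lean on these libraries where they do the work, as an engineer would, in place of code of your own. Each camera call takes 0.05 s, during which the arm holds its last target. There are 200 camera calls.

## Working session

There is one attempt and no reset: what is moved stays moved. The work goes in short steps, Python scripts to look and compute and a shell command to move; the robot and the scene stay as the last step left them, time stands still between calls to the robot, and variables do not carry over. Pictures are saved under pics/ and viewed, at most 10 in all, crops included, and the job is handed in when it is done.

```bash
mkdir -p pics; cat > h.py <<'E'
import numpy as np, cv2
from station import telemetry, viewer, job, search_frame, cut_out
def cam(n):
    return viewer.read_camera(n)
def px2z(c,p,z):
    d=np.array([(p[0]-c["cx"])/c["fx"],(p[1]-c["cy"])/c["fy"]]); u=d.copy()
    for _ in range(20): u=d/(1+c["k1"]*(u@u))
    r=np.array(c["rotation"]).reshape(3,3)@np.array([u[0],-u[1],-1]); o=np.array(c["origin"])
    return o+r*(z-o[2])/r[2]
def w2px(c,P):
    v=np.array(c["rotation"]).reshape(3,3).T@(np.array(P)-np.array(c["origin"]))
    u=np.array([v[0],-v[1]])/-v[2]; u=u*(1+c["k1"]*(u@u))
    return u*[c["fx"],c["fy"]]+[c["cx"],c["cy"]]
E
python3 - <<'E'
from h import *
o=telemetry.get_obs(); print(o["eef_pos"],o["tool_rot"],o["contact_force"])
ims=[]
H={"notched_bar":.03,"push_face":.052,"carriage":.051,"catch_pin":.067,"shot_glass_1":.026,"coffee_jar":.1,"mug":.07,"jug":.09,"glass_tray":.012,"notch":.03,"bumper":.04}
for n in("top","scene"):
    c=cam(n); ims.append(c["img"]); print(n,c["origin"],c["fx"],c["k1"])
    for t,z in H.items():
        print(t,[(np.round(r["pixel"]).astype(int).tolist(),round(r["score"],2),np.round(px2z(c,r["pixel"],z)[:2],3).tolist()) for r in search_frame(n,t)[:5]])
    cv2.imwrite(f"pics/{n}0.png",cv2.resize(c["img"][:,:,::-1],(800,600)))
E
```

```text
[0.17522264 0.65125187 0.23035105] [-5.39111084e-05  1.31016857e-01  9.91379731e-01 -8.99638945e-04] [-0.03592464 -0.15329012 -0.43970948]
top [0.29857593 0.10591063 1.29782403] 374.7097444593796 -0.010597526353625578Traceback (most recent call last):
  File "<stdin>", line 8, in <module>
  File "h.py", line 8, in px2z
    r=np.array(c["rotation"]).reshape(3,3)@np.array([u[0],-u[1],-1]); o=np.array(c["origin"])
      ~~~~~~~~~~~~~~~~~~~~~~~~~~~~~~~^^^^^
ValueError: cannot reshape array of size 4 into shape (3,3)
```

```bash
sed -i 's/np.array(c\["rotation"\]).reshape(3,3)/Rm(c["rotation"])/' h.py; cat >> h.py <<'E'
from scipy.spatial.transform import Rotation as R
def Rm(q): return R.from_quat(np.array(q)[[1,2,3,0]]).as_matrix()
E
python3 - <<'E'
from h import *
H={"notched_bar":.03,"push_face":.052,"carriage":.051,"catch_pin":.067,"shot_glass_1":.026,"coffee_jar":.1,"mug":.07,"jug":.09,"glass_tray":.012,"notch":.03,"bumper":.04}
for n in("top","scene"):
    c=cam(n); print(n,c["origin"],c["fx"],c["k1"])
    for t,z in H.items():
        print(t,[(np.round(r["pixel"]).astype(int).tolist(),round(r["score"],2),np.round(px2z(c,r["pixel"],z)[:2],3).tolist()) for r in search_frame(n,t)[:5]])
    cv2.imwrite(f"pics/{n}0.png",cv2.resize(c["img"][:,:,::-1],(800,600)))
E
```

```text
top [0.29857593 0.10591063 1.29782403] 374.7097444593796 -0.010597526353625578
notched_bar [([247, 182], 0.75, [0.563, 0.138])]
push_face [([278, 196], 0.79, [0.509, 0.033])]
carriage [([276, 202], 0.72, [0.488, 0.04])]
catch_pin []
shot_glass_1 [([197, 194], 0.7, [0.528, 0.313]), ([168, 197], 0.7, [0.519, 0.409]), ([147, 172], 0.51, [0.611, 0.485]), ([166, 224], 0.46, [0.426, 0.414]), ([278, 200], 0.34, [0.5, 0.035])]
coffee_jar [([390, 217], 0.74, [0.424, -0.321]), ([277, 193], 0.35, [0.51, 0.041])]
mug [([390, 160], 0.84, [0.619, -0.348]), ([276, 199], 0.29, [0.497, 0.044])]
jug [([128, 208], 0.87, [0.477, 0.525])]
glass_tray [([250, 204], 0.9, [0.488, 0.129]), ([128, 205], 0.46, [0.497, 0.55])]
notch [([249, 184], 0.93, [0.559, 0.13])]
bumper [([276, 194], 0.52, [0.52, 0.039])]
scene [-0.18383933 -0.55013056  1.13314454] 431.8943184091898 -0.07346722296927614
notched_bar [([250, 191], 0.78, [0.542, 0.101]), ([254, 208], 0.3, [0.494, 0.04])]
push_face [([255, 207], 0.82, [0.487, 0.029])]
carriage [([260, 203], 0.6, [0.511, 0.031])]
catch_pin []
shot_glass_1 [([182, 148], 0.71, [0.524, 0.433]), ([207, 159], 0.7, [0.546, 0.323]), ([167, 162], 0.59, [0.435, 0.416]), ([218, 178], 0.47, [0.508, 0.226]), ([194, 128], 0.46, [0.63, 0.485])]
coffee_jar [([341, 289], 0.93, [0.409, -0.355])]
mug [([378, 252], 0.88, [0.604, -0.359])]
jug [([158, 135], 0.88, [0.467, 0.491]), ([254, 190], 0.26, [0.513, 0.061])]
glass_tray [([243, 202], 0.9, [0.5, 0.093])]
notch [([252, 190], 0.8, [0.551, 0.099])]
bumper [([253, 209], 0.75, [0.485, 0.036]), ([157, 134], 0.44, [0.499, 0.549])]
```

View pics/top0.png

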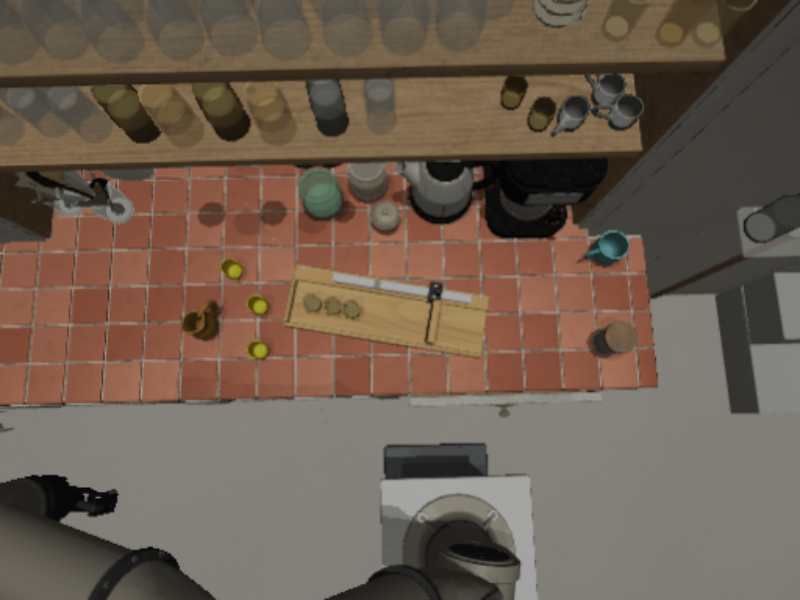

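View pics/scene0.png

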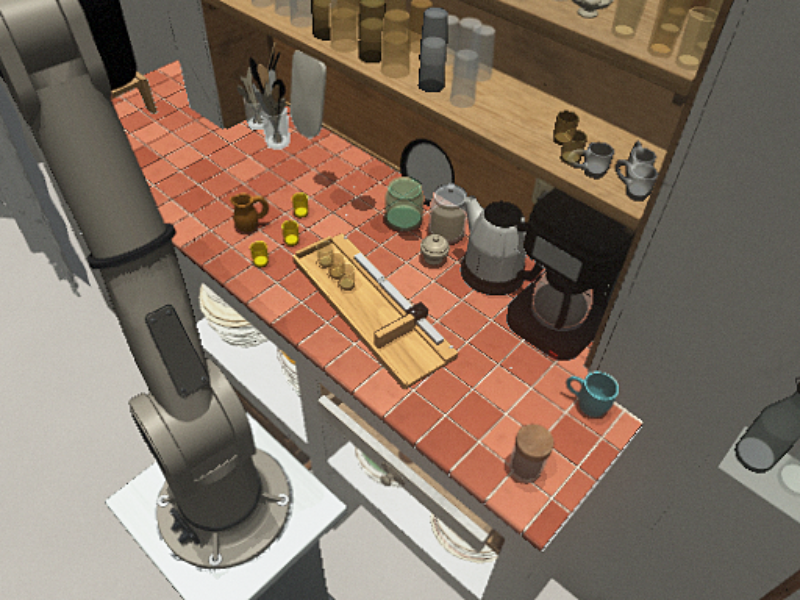

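```bash
python3 - <<'E'
from h import *
c=cam("top"); im=c["img"]
cv2.imwrite("pics/crop1.png",cv2.resize(im[160:240,175:320][:,:,::-1],None,fx=5.5,fy=5.5,interpolation=cv2.INTER_CUBIC))
E
```

```text
(no output)
```

View pics/crop1.png

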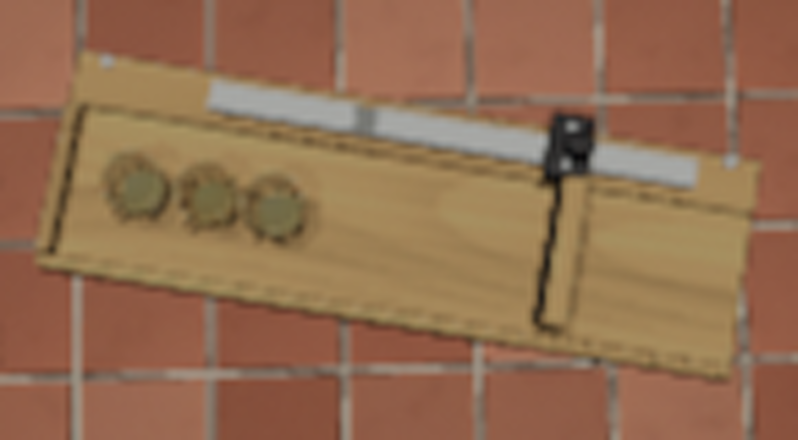

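The close crop of the top camera shows the three amber glasses in the tray at crop (137,188), (210,198) and (277,211). The yellow look-alikes are outside the tray, at 800x600 pixels (232,270), (258,305) and (259,350). There is one stop, with its knob at crop (572,132) and its outer face running (587,178)-(570,330). The notch is the grey band at crop (366,119).

```bash
python3 - <<'E'
from h import *
c=cam("top")
P=lambda x,y,z: px2z(c,(175+(x+.5)/5.5-.5,160+(y+.5)/5.5-.5),z)[:2]
A=P(207,95,.03);B=P(697,172,.03); print("bar",A,B,np.linalg.norm(A-B))
A2=P(37,266,.022);B2=P(730,380,.022); print("front",np.linalg.norm(A2-B2))
u=(A2-B2)/np.linalg.norm(A2-B2); print(u,(A-B)/np.linalg.norm(A-B))
v=np.array([u[1],-u[0]])
yaw=np.arctan2(-u[0],u[1]);print("yaw",yaw)
N=P(366,119,.03);K=P(572,132,.067)
f1=P(587,178,.052);f2=P(570,330,.052)
for n,p in dict(N=N,K=K,f1=f1,f2=f2,g1=P(277,211,.035),g3=P(137,188,.035),corner=B2,A2=A2).items(): print(n,p.round(4),"along,across rel notch",((p-N)@u).round(4),((p-N)@v).round(4))
o=telemetry.get_obs(); T=Rm(o["tool_rot"]);print(T.round(3),o["eef_pos"],o["q"])
E
```

```text
bar [0.58571097 0.25835503] [ 0.52877458 -0.04803751] 0.31163783664526934
front 0.4363755228236251
[0.18721214 0.98231951] [0.18270051 0.98316861]
yaw -0.18832333811521804
N [0.5678 0.1585] along,across rel notch 0.0 0.0
K [0.5487 0.0315] along,across rel notch -0.1283 0.005
f1 [0.5227 0.0224] along,across rel notch -0.1421 -0.0188
f2 [0.4295 0.0362] along,across rel notch -0.1461 -0.113
g1 [0.5098 0.2144] along,across rel notch 0.0441 -0.0675
g3 [0.5264 0.3013] along,across rel notch 0.1326 -0.0674
corner [ 0.3992 -0.0633] along,across rel notch -0.2494 -0.1241
A2 [0.4809 0.3654] along,across rel notch 0.187 -0.1241
[[-0.966  0.26  -0.   ]
 [ 0.26   0.966 -0.   ]
 [-0.    -0.    -1.   ]] [0.17534095 0.65182474 0.23127871] [-1.41612683  0.47703001  0.0224097   1.55542186 -0.01148075  1.10932338
 -0.08307805]
```

```bash
python3 -m crank '[{"delta_rot":[0,0,85.6],"xyz":[-0.269,-0.21,0],"fingers":1},{"delta_rot":[0,0,85.6],"xyz":[-0.269,-0.21,0],"fingers":1},{"delta_rot":[0,0,85.6],"xyz":[-0.269,-0.21,0],"fingers":1},{"delta_rot":[0,0,85.6],"xyz":[-0.269,-0.21,0],"fingers":1},{"delta_rot":[0,0,85.6],"xyz":[-0.269,-0.21,0],"fingers":1},{"delta_rot":[0,0,85.6],"xyz":[-0.269,-0.21,0],"fingers":1},{"delta_rot":[0,0,85.6],"xyz":[-0.269,-0.21,0],"fingers":1},{"delta_rot":[0,0,85.6],"xyz":[-0.269,-0.21,0],"fingers":1},{"delta_rot":[0,0,85.6],"xyz":[-0.269,-0.21,0],"fingers":1},{"delta_rot":[0,0,85.6],"xyz":[-0.269,-0.21,0],"fingers":1}]'
python3 - <<'E'
from h import *
o=telemetry.get_obs(); T=Rm(o["tool_rot"]);print(T.round(3),o["eef_pos"],o["q"])
d=np.array([.4654,-.0258,.2])-o["eef_pos"]; print(T.T@d)
e=T[:2,0]; print("turn left about tool z", np.degrees(np.arctan2(e[1],e[0])-np.arctan2(.983,.185)))
E
```

```text
t: 2.4
eef_pos: [0.3809, 0.3789, 0.2316]
tool_rot: [-0.0, 0.772, 0.636, 0.0]
contact_force: [-0.0, 0.1, -0.1]
gripper_width: -0.0
grasp_force: 0.0
[[ 0.192  0.981  0.   ]
 [ 0.981 -0.192  0.001]
 [ 0.001 -0.    -1.   ]] [0.38085912 0.37889644 0.23155939] [-1.233979    0.25792298  0.40209968  1.90718904 -0.11939697  0.99894507
 -0.97211419]
[-0.38098145  0.16060916  0.03130808]
turn left about tool z -0.4020161240531539
```

```bash
python3 -m crank '[{"delta_rot":[0,0,0],"xyz":[-0.381,0.161,0.03],"fingers":1},{"delta_rot":[0,0,0],"xyz":[-0.381,0.161,0.03],"fingers":1},{"delta_rot":[0,0,0],"xyz":[-0.381,0.161,0.03],"fingers":1},{"delta_rot":[0,0,0],"xyz":[-0.381,0.161,0.03],"fingers":1},{"delta_rot":[0,0,0],"xyz":[-0.381,0.161,0.03],"fingers":1},{"delta_rot":[0,0,0],"xyz":[-0.381,0.161,0.03],"fingers":1},{"delta_rot":[0,0,0],"xyz":[-0.381,0.161,0.03],"fingers":1},{"delta_rot":[0,0,0],"xyz":[-0.381,0.161,0.03],"fingers":1},{"delta_rot":[0,0,0],"xyz":[-0.381,0.161,0.03],"fingers":1},{"delta_rot":[0,0,0],"xyz":[-0.381,0.161,0.03],"fingers":1}]'
python3 - <<'E'
from h import *
o=telemetry.get_obs(); T=Rm(o["tool_rot"]);print(T.round(3),o["eef_pos"],o["q"])
d=np.array([.4654,-.0258,.2])-o["eef_pos"]; print(T.T@d)
c=cam("wrist"); print(c["origin"]); cv2.imwrite("pics/w1.png",cv2.resize(c["img"][:,:,::-1],(800,600)))
for t in("push_face","notch","carriage"): print(t,[(np.round(r["pixel"]),r["score"]) for r in search_frame("wrist",t)[:2]])
N=np.array([.5678,.1585]);u=np.array([.185,.983]);v=np.array([.983,-.185])
for a,b,z in((0,0,.03),(-.138,-.0665,.033),(-.138,-.0195,.052),(-.138,-.1135,.052),(-.128,0,.067)): print(a,b,w2px(c,[*(N+a*u+b*v),z])*800/512)
E
```

```text
t: 3.4
eef_pos: [0.4685, -0.028, 0.2015]
tool_rot: [0.0, 0.772, 0.636, 0.0]
contact_force: [-0.1, 0.6, -0.6]
gripper_width: 0.001
grasp_force: 0.0
[[ 0.191  0.982  0.001]
 [ 0.982 -0.191 -0.001]
 [-0.001  0.001 -1.   ]] [ 0.46849365 -0.02802681  0.20148905] [-0.65996262  0.19177336  0.67009538  2.09737515 -0.15104886  0.89822388
 -0.09607405]
[ 0.00159743 -0.00346225  0.00148582]
[0.48249911 0.0402676  0.34409955]
push_face [(array([284., 118.]), 0.81)]
notch [(array([314.,  80.]), 0.7)]
carriage [(array([284., 118.]), 0.57)]
0 0 [495.07808011 -32.26645519]
-0.138 -0.0665 [392.6366227  191.45876412]
-0.138 -0.0195 [462.75066326 191.60656493]
-0.138 -0.1135 [321.76059678 192.58529834]
-0.128 0 [497.8184002  175.51503168]
```

View pics/w1.png

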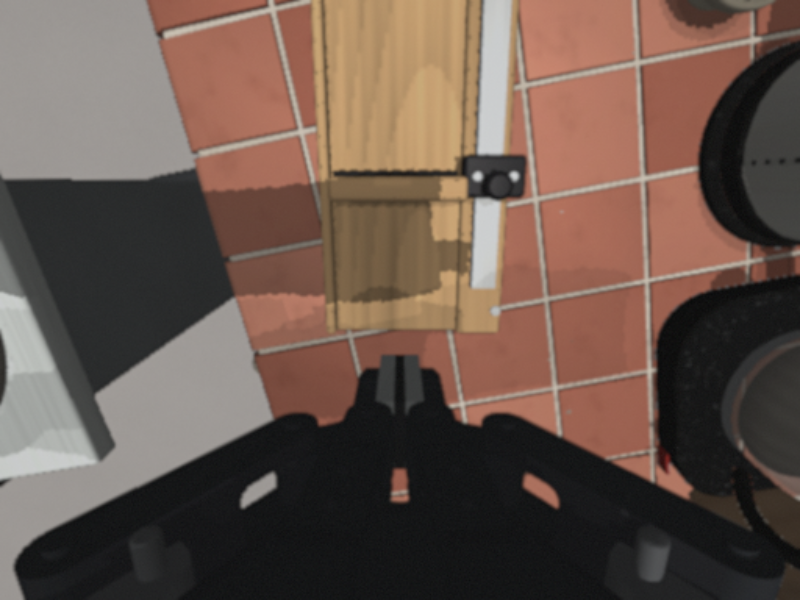

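The wrist view shows the plate's outer top edge along row ~201 (columns 330-467) and the knob at (498,185). Both are within about 5 mm of the prediction, and the path behind the plate is clear. Next I descend behind it.

```bash
python3 -m crank '[{"delta_rot":[0,0,0],"xyz":[0,0,0.05],"fingers":1},{"delta_rot":[0,0,0],"xyz":[0,0,0.10],"fingers":1},{"delta_rot":[0,0,0],"xyz":[0,0,0.14],"fingers":1},{"delta_rot":[0,0,0],"xyz":[0,0,0.169],"fingers":1},{"delta_rot":[0,0,0],"xyz":[0,0,0.169],"fingers":1},{"delta_rot":[0,0,0],"xyz":[0.015,0,0.169],"fingers":1},{"delta_rot":[0,0,0],"xyz":[0.03,0,0.169],"fingers":1},{"delta_rot":[0,0,0],"xyz":[0.03,0,0.169],"fingers":1}]'
python3 - <<'E'
from h import *
o=telemetry.get_obs(); T=Rm(o["tool_rot"]);print(o["eef_pos"],o["contact_force"])
c=cam("wrist"); cv2.imwrite("pics/w2.png",c["img"][:,:,::-1])
N=np.array([.5678,.1585]);u=np.array([.185,.983]);v=np.array([.983,-.185])
p=o["eef_pos"][:2]-N; print(p@u,p@v)
for a,b,z in((0,0,.03),(-.143,-.0665,.033),(-.143,-.0195,.052),(-.143,-.1135,.052),(-.133,0,.067)): print(a,b,w2px(c,[*(N+a*u+b*v),z]))
E
```

```text
t: 4.4
eef_pos: [0.4754, 0.0075, 0.0337]
tool_rot: [0.0, 0.768, 0.64, 0.001]
contact_force: [0.2, 0.2, 0.5]
gripper_width: -0.0
grasp_force: 0.0
[0.47535642 0.00747855 0.03371497] [0.2034255  0.23714803 0.45251894]
-0.16555615158595438 -0.06293307337505608
0 0 [ 398.71001396 -107.19174708]
-0.143 -0.0665 [247.84019263 205.14116621]
-0.143 -0.0195 [343.05325521 217.48510718]
-0.143 -0.1135 [150.62326076 216.87205942]
-0.133 0 [401.42346031 207.98645909]
```

View pics/w2.png

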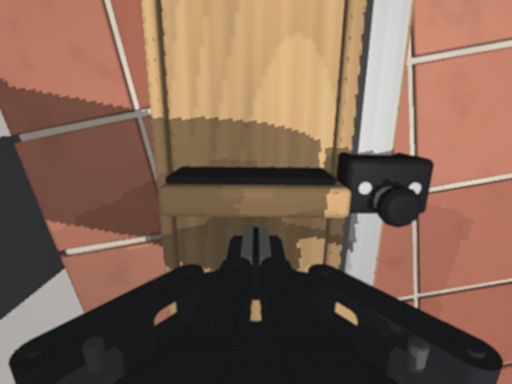

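The plate's outer top edge is at row ~217 and the knob at (399,206), which puts the face at -143 mm from the notch. The fingers are centred with a gap of about 11 mm. Now the main push, ending 20 mm or more short.

```bash
python3 -m crank '[{"delta_rot":[0,0,0],"xyz":[0.006,0,0],"fingers":1},{"delta_rot":[0,0,0],"xyz":[0.012,0,0],"fingers":1},{"delta_rot":[0,0,0],"xyz":[0.02,0,0],"fingers":1},{"delta_rot":[0,0,0],"xyz":[0.032,0,0],"fingers":1},{"delta_rot":[0,0,0],"xyz":[0.044,0,0],"fingers":1},{"delta_rot":[0,0,0],"xyz":[0.056,0,0],"fingers":1},{"delta_rot":[0,0,0],"xyz":[0.068,0,0],"fingers":1},{"delta_rot":[0,0,0],"xyz":[0.08,0,0],"fingers":1}]'
python3 -m crank '[{"delta_rot":[0,0,0],"xyz":[0.01,0,0],"fingers":1},{"delta_rot":[0,0,0],"xyz":[0.02,0,0],"fingers":1},{"delta_rot":[0,0,0],"xyz":[0.028,0,0],"fingers":1},{"delta_rot":[0,0,0],"xyz":[0.034,0,0],"fingers":1},{"delta_rot":[0,0,0],"xyz":[0.038,0,0],"fingers":1},{"delta_rot":[0,0,0],"xyz":[0.04,0,0],"fingers":1}]'
cat >> h.py <<'E'
N=np.array([.5678,.1585]);u=np.array([.185,.983]);v=np.array([.983,-.185])
def st():
    o=telemetry.get_obs(); p=o["eef_pos"][:2]-N; print("front",(p@u+.011).round(4),"acr",(p@v).round(4),"F",(o["contact_force"][:2]@u).round(2),o["contact_force"][2].round(2))
E
python3 - <<'E'
from h import *
st()
c=cam("wrist"); cv2.imwrite("pics/w3.png",c["img"][:,:,::-1])
c=cam("top"); cv2.imwrite("pics/t3.png",c["img"][:,:,::-1])
E
```

```text
t: 5.25
eef_pos: [0.4886, 0.0803, 0.0327]
tool_rot: [0.001, 0.771, 0.637, -0.001]
contact_force: [-1.4, -9.0, 7.8]
gripper_width: -0.001
grasp_force: 4.7
t: 5.85
eef_pos: [0.4965, 0.1215, 0.0326]
tool_rot: [0.001, 0.77, 0.638, -0.0]
contact_force: [0.5, -4.3, 3.1]
gripper_width: 0.001
grasp_force: 2.2
front -0.0386 acr -0.0632 F -4.16 3.1
```

View pics/w3.png

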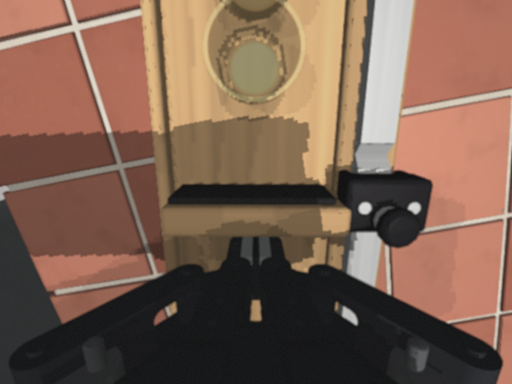

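The wrist view shows the notch as the grey V at about (374,158), just ahead of the carriage. The fingers are on the plate's face and glass 1 is well clear.

```bash
python3 - <<'E'
from h import *
c=cam("wrist")
for y in (145,158,170):
    p=px2z(c,(374,y),.03)[:2]-N; print(y,(p@u).round(4),(p@v).round(4))
E
python3 -m crank '[{"delta_rot":[0,0,0],"xyz":[0.004,0,0],"fingers":1},{"delta_rot":[0,0,0],"xyz":[0.008,0,0],"fingers":1},{"delta_rot":[0,0,0],"xyz":[0.011,0,0],"fingers":1},{"delta_rot":[0,0,0],"xyz":[0.014,0,0],"fingers":1},{"delta_rot":[0,0,0],"xyz":[0.016,0,0],"fingers":1},{"delta_rot":[0,0,0],"xyz":[0.018,0,0],"fingers":1}]'
python3 -c "from h import *;st()"
```

```text
145 0.007 -0.0002
158 0.0001 0.0006
170 -0.0064 0.0013
t: 6.6
eef_pos: [0.4992, 0.1402, 0.0322]
tool_rot: [-0.0, 0.77, 0.638, -0.0]
contact_force: [-1.1, -2.2, 1.2]
gripper_width: -0.003
grasp_force: 1.0
front -0.0197 acr -0.0641 F -2.33 1.19
```

```bash
python3 -m crank '[{"delta_rot":[0,0,0],"xyz":[0.001,0,0],"fingers":1},{"delta_rot":[0,0,0],"xyz":[0.002,0,0],"fingers":1},{"delta_rot":[0,0,0],"xyz":[0.002,0,0],"fingers":1}]'|grep contact
python3 -c "from h import *;st()"
python3 -m crank '[{"delta_rot":[0,0,0],"xyz":[0.001,0,0],"fingers":1},{"delta_rot":[0,0,0],"xyz":[0.002,0,0],"fingers":1},{"delta_rot":[0,0,0],"xyz":[0.002,0,0],"fingers":1}]'|grep contact
python3 -c "from h import *;st()"
```

```text
contact_force: [-0.7, 0.5, -0.7]
front -0.0166 acr -0.0638 F 0.38 -0.73
contact_force: [-0.4, 0.1, 0.1]
front -0.0154 acr -0.0638 F 0.02 0.06
```

The force fell to nothing, so the pin has probably dropped. I'll take the fingers back a little and look.

```bash
python3 -m crank '[{"delta_rot":[0,0,0],"xyz":[-0.01,0,0],"fingers":1},{"delta_rot":[0,0,0],"xyz":[-0.03,0,0],"fingers":1},{"delta_rot":[0,0,0],"xyz":[-0.03,0,0],"fingers":1},{"delta_rot":[0,0,0],"xyz":[-0.03,0,0],"fingers":1}]'|grep contact
python3 - <<'E'
from h import *
st()
c=cam("wrist"); cv2.imwrite("pics/w4.png",c["img"][:,:,::-1])
for a,b,z in((-.010,-.0195,.052),(-.010,-.1135,.052),(0,0.002,.067),(0,.002,.0615)): print(a,b,z,w2px(c,[*(N+a*u+b*v),z]))
E
```

```text
contact_force: [-0.3, 0.4, -0.8]
front -0.0464 acr -0.0638 F 0.34 -0.83
-0.01 -0.0195 0.052 [350.13938035 167.15849149]
-0.01 -0.1135 0.052 [145.3397687  167.67214241]
0 0.002 0.067 [418.75980043 148.98501411]
0 0.002 0.0615 [411.18146352 147.4742172 ]
```

View pics/w4.png

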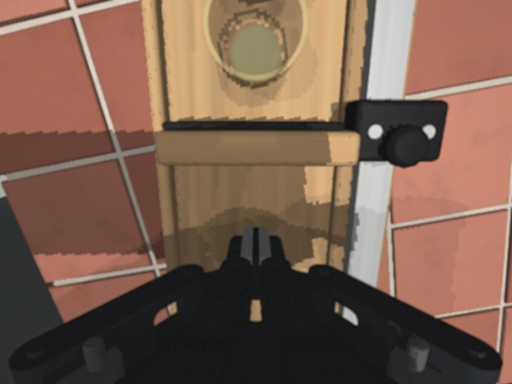

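The outer edge is at row ~166 (167 predicted when seated) and the knob at (405,146), sitting lower against the carriage, so the pin is seated. Glass 1 is untouched. Next I lift clear and hand in.

```bash
python3 -m crank '[{"delta_rot":[0,0,0],"xyz":[-0.02,0,-0.04],"fingers":1},{"delta_rot":[0,0,0],"xyz":[-0.02,0,-0.08],"fingers":1},{"delta_rot":[0,0,0],"xyz":[-0.02,0,-0.12],"fingers":1},{"delta_rot":[0,0,0],"xyz":[-0.02,0,-0.12],"fingers":1},{"delta_rot":[0,0,0],"xyz":[-0.02,0,-0.12],"fingers":1}]'
python3 -c "
from h import *
print(job.hand_in())"
```

```text
t: 8.15
eef_pos: [0.4914, 0.0961, 0.1531]
tool_rot: [-0.0, 0.769, 0.639, 0.001]
contact_force: [-0.2, -0.3, -0.5]
gripper_width: -0.002
grasp_force: 0.0
the job is handed in; nothing more can be done
None
```

I pushed the end stop along its rail until the pin dropped into the notch, backed the arm clear and handed the job in at about 8 s; the last wrist picture showed the pin seated and glass 1 in place, but hand-in returned no verdict.

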